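# Pack the white glass container into the lunch carrier, gently

## Robot

A 6-joint arm with a two-finger parallel gripper is mounted at the origin on the work surface. World frame = base frame: x ahead of the robot, y to its left, z up, the work surface at z = 0. Lengths are in mm, angles in degrees, forces in N, time in s.
With the tool pointing down it reaches from about 350 to 850 mm from the base axis. Payload 8.1 kg.
Tool frame: the origin (TCP) lies midway between the tips of the shut fingers; the grasp point (between the pads) lies 19 mm behind it; z points along the fingers, y is the line along which they close (so a half turn about z gives the same grasp; the last joint's range is limited). The gripper opens to 85 mm and grips with 20 to 120 N. Pads are 22 mm wide; open, the fingers measure 114 mm over their backs; the gripper's body (76 mm by 85 mm) begins 54 mm behind the grasp point. The pads swing forward as they close: fully open they stand 13 mm farther back than shut.
Start: joints at [-80.695, 7.471, 85.268, -0, 87.261, -4.893], TCP at [147.183, -581.672, 231.292] pointing down, gripper open.
Joint ranges: [-169.43, 169.43], [-51.17, 129.36], [1.28, 143.12], [-76.62, 256.62], [0, 156.53], [-152.29, 152.29]. Speed limits (degrees/s): [136.94, 136.94, 159.86, 180, 180, 180].

## Interface

Orientations are given as [roll, pitch, yaw] about the fixed x, y, z axes, in that order (R = Rz(yaw) Ry(pitch) Rx(roll)).
In Python, from bench import r gives the robot as it stands.
- The arm moves only by the tool steer_hand, called as a command line: name --argument value ..., lists and objects as JSON in quotes. Schema: {"type":"object","properties":{"ticks":{"type":"array","items":{"type":"array","items":{"type":"number"},"minItems":7,"maxItems":7},"minItems":1,"maxItems":8},"squeeze":{"type":"number"},"only":{"type":"string"},"quiet":{"type":"boolean"},"lines":{"type":"string"}},"required":["ticks"],"additionalProperties":false}. ticks is a list of rows, 1 to 8 of them, each of 7 numbers: a rotation vector rx, ry, rz in a scale on which 1.0 is 120 degrees, then dx, dy, dz in parts of the range, where 1.0 means 600 mm, then the finger opening in mm; each row is the pose to reach, as a shift and turn from the pose commanded when the call began, along the tool's axes at that moment; what a row does not reach only later rows make up. A row lasts 1/8 s, in which the tool goes at most 62.5 mm and 10.7 degrees, less where a joint would pass 70% of its speed; a pose out of reach is approached as far as the arm can. The fingers move at their own pace and stop on an object; squeeze is the grip in N (left out, the last holds). Time passes only in rows, so rows that do not move let the fingers close. The tool returns the time, the measured TCP pose, the force, the opening and the grip force at its end. only (a regular expression) keeps the lines of the reply that match it, lines (a string "A,B") keeps lines A to B, and quiet returns only ok. Input that does not fit is refused with a message, and nothing moves.
- r.sense(): the state, without advancing time (a new reading comes with each control period).
- r.snapshot(name): name is "scene" or "top" or "wrist"; returns a dict with "pixels" (420x560x3 uint8, blue, green, red), "fx", "fy", "cx", "cy" (pixels), "D" ([k1, k2, p1, p2, k3] as OpenCV has them; the pictures are not rectified), "pose" (4x4, takes a point from camera to world coordinates). Camera axes: x right, y up, looking along -z (the intrinsics and any distortion apply to the point x, -y, -z); pixel columns grow to the right and rows downward; lengths in mm; the calibration is good to about 2 mm. A picture is of the moment at which its call begins. There is no depth.
- r.hand_in(): hands the job in; it is judged then, once.
The state is a dict: "time": time; "joint_pos": joint angles; "qd": joint speeds; "joint_efforts": joint torques, N m; "tool_pos": TCP position; "tcp_rot": TCP orientation; "ft_force": force on the tool from outside, world axes, zero at the start; "wrist_torque": the same for the moment, N m; "finger_gap": finger opening in mm; "grip_force": force on a finger pad.
Only numpy, scipy, OpenCV 4.12 (cv2) and the standard library are available. Lean on these libraries where they do the work, as an engineer would, in place of code of your own. Each camera call takes 0.05 s, during which the arm holds its last target. There are 200 camera calls.

## Task

Pack the white glass container with the blue lid into the empty half of the red lunch carrier, so that it stands upright on the carrier's floor. The glass is thin: hold it with a light grip (about 10 N is plenty), keep it upright and set it down softly without dropping or knocking it. Leave the steel tumbler and the amber spice jar where they stand.

Things in the scene. Friction and masses are not known exactly. Their poses are not given: they have to be found in the camera images.
- container: White opal glass container with a flat blue lid: upright cylinder 56 mm across, 75 mm tall (lid from 60 mm up, same width), 150 to 230 g, loose on the counter. Origin at the centre of its underside, z up. Thin glass: breaks if squeezed with over 25 N per finger, knocked or pressed with over 25 N, or dropped 10 mm; a grip of 6 to 12 N lifts it safely.
- carrier: Open red plastic lunch carrier, fixed, 132 x 226 mm, 45 mm tall, sliding lock on its -x side. Its empty square well is 124 x 124 mm inside, walls 4 mm thick and 45 mm tall, floor 5 mm above the counter. A closed steel tin, top at 54 mm, fills the other half, on the +y side. Origin on the counter under the centre of the empty well; x, y along the well's walls, z up.
- tumbler: A plain steel tumbler, 60 mm in diameter and 90 mm tall, loose, standing near the container; not to be moved. Origin at the centre of its underside.
- jar: An amber glass spice jar with a yellow lid, 56 mm in diameter and 85 mm tall, loose, standing near the container; not to be moved. Origin at the centre of its underside.

How it is judged (in metres and radians):
At the end, for the whole second after the job is handed in: The container stands in the carrier's empty well: its underside centre within 36 mm of the well's centre along both well axes (anywhere between the walls), less than 12 mm above the counter (the floor is at 5 mm), upright within 10 degrees and at rest (x of container in the frame of carrier between -0.036 and 0.036 m and y of container in the frame of carrier between -0.036 and 0.036 m and z of container in the frame of carrier below 0.012 m and angle between container's own z axis and vertical below 0.17 rad and linear speed of container below 0.02 m/s); the robot touches nothing.
It fails at once if the fingers squeeze the container with more than 25 N each (50 N in all) (contact force between the fingers and container above 50 N).
It fails at once if the container is knocked against, or set down in, the carrier with more than 25 N (contact force between container and carrier above 25 N).
It fails at once if the container is dropped: out of the fingers and moving faster than 0.4 m/s (a fall of over about 8 mm) (contact force between the fingers and container below 0.5 N and linear speed of container above 0.4 m/s).
It fails at once if the container is tipped by more than 30 degrees (angle between container's own z axis and vertical above 0.52 rad).
It fails at once if the tumbler or the spice jar is moved by more than 20 mm (distance of any of tumbler, jar from where it was at the start of the episode above 0.02 m).
It also fails if it takes over 45 s, if anything falls off the work surface, if the arm or the gripper's body presses on something with over 40 N, if the wrist force passes 120 N, or if a joint passes its speed limit or range.

## Working session

There is one attempt and no reset: what is moved stays moved. The work goes in short steps, Python scripts to look and compute and a tool call to move; the robot and the scene stay as the last step left them, time stands still between calls to the robot, and variables do not carry over. Pictures are saved under pics/ and viewed, at most 10 in all, crops included, and the job is handed in when it is done.

```bash
ls; mkdir -p pics
```

Run:
```python
from bench import r
import cv2,numpy as np,pickle
d={}
for n in("scene","top","wrist"):
    s=r.snapshot(n);d[n]=s
    print(n,s["fx"],s["cx"],s["cy"],s["D"],np.round(s["pose"],3).tolist())
pickle.dump(d,open("s0.pkl","wb"))
for n in("scene","top"): cv2.imwrite(f"pics/{n}0.png",d[n]["pixels"])
print(r.sense())
```

```text
bench.py
pics
scene 446.6137835111924 280.93994826092245 206.87020034404702 [-0.02423477  0.          0.          0.          0.        ] [[0.192, -0.653, 0.733, 1266.958], [0.981, 0.142, -0.13, -149.027], [-0.02, 0.744, 0.668, 657.508], [0.0, 0.0, 0.0, 1.0]]
top 466.24889894773656 282.0686537957509 204.87629133403286 [-0.09675143  0.          0.          0.          0.        ] [[-0.003, 0.996, -0.084, 484.871], [-1.0, -0.005, -0.025, -42.613], [-0.026, 0.084, 0.996, 1077.075], [0.0, 0.0, 0.0, 1.0]]
wrist 305.9959920517478 281.3397717154263 207.4569187515401 [-0.00021901  0.          0.          0.          0.        ] [[0.246, 0.92, 0.305, 225.676], [-0.969, 0.234, 0.076, -561.681], [-0.001, -0.314, 0.949, 371.512], [0.0, 0.0, 0.0, 1.0]]
{'time': 0.15, 'joint_pos': array([-8.06959988e+01,  7.50483657e+00,  8.53168317e+01,  2.26883532e-03,
        8.72615656e+01, -4.89255975e+00]), 'qd': array([-0.10768341, -0.12896788, -0.17923074,  0.03897786, -0.02618148,
       -0.03451316]), 'joint_efforts': array([ 2.18025569e-03, -5.70062113e+01, -5.01158059e+01, -2.40282479e-04,
        9.52481321e-03, -1.01906340e-05]), 'tool_pos': array([ 147.11989339, -581.23601769,  230.47080317]), 'tcp_rot': array([-1.79917263e+02, -9.35662942e-03,  1.41964442e+01]), 'ft_force': array([ 0.79664569, -0.57657786, -0.55513396]), 'wrist_torque': array([0.0817873 , 0.03572632, 0.02247719]), 'grip_force': 0.0, 'finger_gap': 85.3514396384973}
```

View pics/scene0.png

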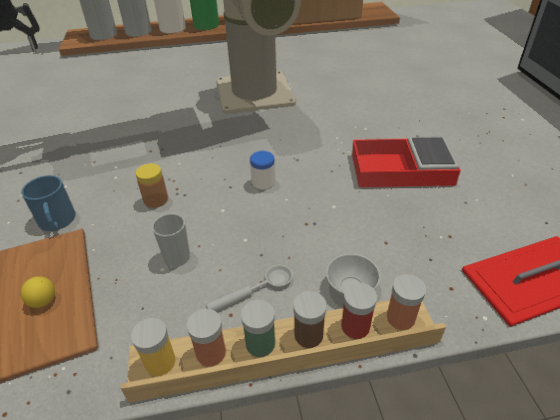

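View pics/top0.png

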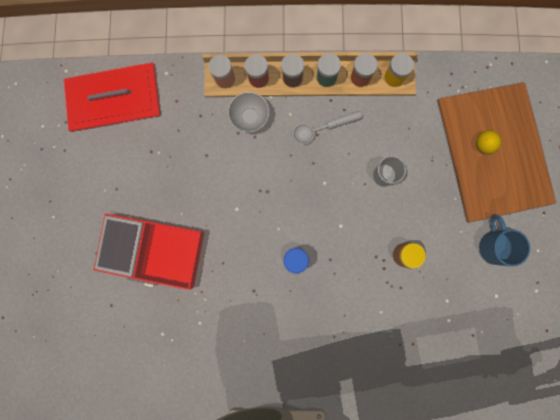

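The scene view shows the blue lid at (262,160), the carrier well around (382,160), the jar at (150,185) and the tumbler at (172,242). In the top view the lid is at (296,260), the well around (170,253), the jar at (412,256) and the tumbler at (391,171). Next I triangulate the lid and enlarge the carrier.

Create h.py:
```python
import numpy as np,cv2,pickle
def ray(s,uv):
    K=np.array([[s["fx"],0,s["cx"]],[0,s["fy"],s["cy"]],[0,0,1.]])
    p=cv2.undistortPoints(np.array([[uv]],float),K,np.array(s["D"],float))[0,0]
    d=s["pose"][:3,:3]@np.array([p[0],-p[1],-1]); return s["pose"][:3,3],d/np.linalg.norm(d)
def onz(s,uv,z):
    o,d=ray(s,uv); return o+d*(z-o[2])/d[2]
def tri(*obs):
    A=np.zeros((3,3));b=np.zeros(3);R=[ray(s,u) for s,u in obs]
    for o,d in R: P=np.eye(3)-np.outer(d,d);A+=P;b+=P@o
    x=np.linalg.solve(A,b); return x,[round(float(np.linalg.norm((np.eye(3)-np.outer(d,d))@(x-o))),1) for o,d in R]
def proj(s,X):
    c=s["pose"][:3,:3].T@(np.asarray(X,float)-s["pose"][:3,3]); c=np.array([c[0],-c[1],-c[2]])
    K=np.array([[s["fx"],0,s["cx"]],[0,s["fy"],s["cy"]],[0,0,1.]])
    return cv2.projectPoints(c.reshape(1,1,3),np.zeros(3),np.zeros(3),K,np.array(s["D"],float))[0].ravel()
def blob(s,lo,hi,box):
    x0,y0,x1,y1=box;h=cv2.cvtColor(s["pixels"][y0:y1,x0:x1],cv2.COLOR_BGR2HSV)
    m=cv2.inRange(h,lo,hi);n,l,st,c=cv2.connectedComponentsWithStats(m);i=1+np.argmax(st[1:,4])
    return c[i]+[x0,y0],st[i]
```

Run:
```python
from h import *
d=pickle.load(open("s0.pkl","rb"));S,T=d["scene"],d["top"]
bl=((105,100,40),(130,255,255));ye=((18,120,80),(32,255,255))
a,sa=blob(S,*bl,(230,130,300,200));b,sb=blob(T,*bl,(270,235,320,285));print(a,sa,b,sb)
print("lid top on z=75:",onz(T,b,75), "tri",tri((S,a),(T,b)))
a,sa=blob(S,*ye,(120,150,180,215));b,sb=blob(T,*ye,(385,230,440,280))
print("jar",a,b,onz(T,b,85),tri((S,a),(T,b)))
print("tumbler",onz(T,(391,171),90))
A=cv2.resize(T["pixels"][205:300,85:215],None,fx=5,fy=5,interpolation=cv2.INTER_CUBIC)
cv2.imwrite("pics/a.png",A)
B=cv2.resize(S["pixels"][125:200,340:470],None,fx=6,fy=6,interpolation=cv2.INTER_CUBIC)
cv2.imwrite("pics/b.png",B)
```

```text
[261.75213675 159.54700855] [ 20  21  24  18 351] [295.81653226 260.15725806] [ 14  13  25  25 496]
lid top on z=75: [450.46756537 -46.06304098  75.        ] tri (array([450.16184184, -45.83927742,  65.09847413]), [0.3, 0.3])
jar [148.34588235 173.67529412] [412.03153989 255.0742115 ] [ 460.18909489 -292.58321435   85.        ] (array([ 459.92018195, -295.12913631,   74.13618416]), [0.2, 0.2])
tumbler [ 639.4611575  -250.54252225   90.        ]
```

View pics/a.png

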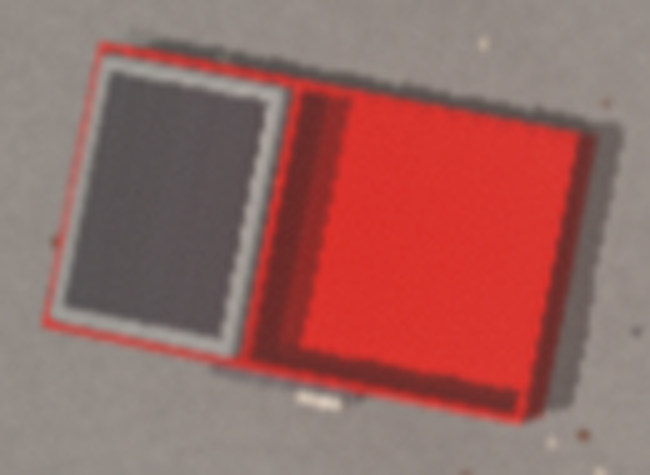

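View pics/b.png

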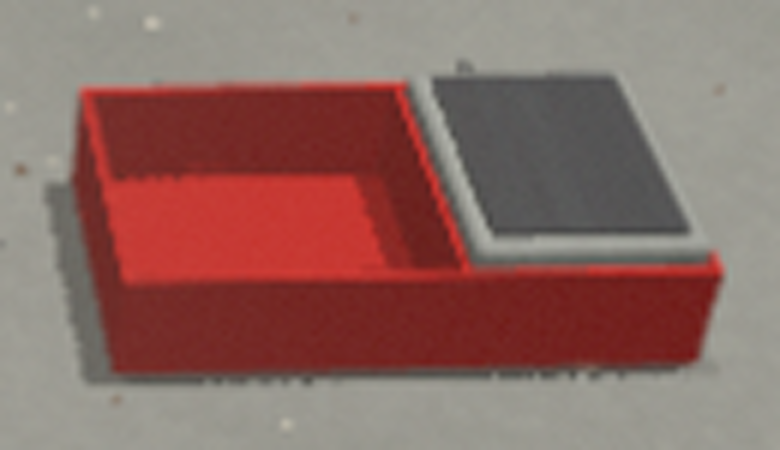

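Crop a shows the carrier's rim corners at about (100,43), (580,128), (522,418) and (43,325). Crop b shows the same rim at (720,265) for +x+y, (118,281) for +x-y and (82,90) for -x-y. The well is empty.

Run:
```python
from h import *
d=pickle.load(open("s0.pkl","rb"));S,T=d["scene"],d["top"]
t=lambda u:np.array(u)/5+[84.6,204.6]; s=lambda u:np.array(u)/6+[339.6,124.6]
c={}
for n,a,b in(("++",(100,43),(720,265)),("+-",(580,128),(118,281)),("--",(522,418),(82,90))):
    c[n]=onz(T,t(a),45);print(n,tri((T,t(a)),(S,s(b))),c[n],onz(S,s(b),45))
c["-+"]=onz(T,t((43,325)),45)
from numpy.linalg import norm
print(norm(c["++"]-c["+-"]),norm(c["+-"]-c["--"]),norm(c["-+"]-c["--"]))
cen=sum(c.values())/4; 
yv=(c["++"]-c["+-"]+c["-+"]-c["--"]);yv/=norm(yv);xv=np.array([yv[1],-yv[0],0])
print("centre",cen,"yaw",np.degrees(np.arctan2(xv[1],xv[0])))
print("well", cen-yv*47)
# fit with known size, both views, free x,y,yaw and z
from scipy.optimize import least_squares
obs=[(T,t((100,43)),66,162),(T,t((580,128)),66,-66+2),(T,t((522,418)),-66,-66),(T,t((43,325)),-66,162),(S,s((720,265)),66,160),(S,s((118,281)),66,-66),(S,s((82,90)),-66,-66)]
obs=[(k,u,x,160 if y>0 else -66) for k,u,x,y in obs]
def f(p):
    a=p[3];R=np.array([[np.cos(a),-np.sin(a)],[np.sin(a),np.cos(a)]])
    return np.concatenate([proj(k,[*(p[:2]+R@[x,y]),p[2]])-u for k,u,x,y in obs])
q=least_squares(f,[500,230,45,-.1]);print(q.x,np.degrees(q.x[3]),np.round(q.fun,1))
```

```text
++ (array([554.69022391, 387.23557   ,  45.61116036]), [0.0, 0.0]) [554.7407083  387.51704611  45.        ] [553.98201221 387.73979703  45.        ]
+- (array([515.8086855 , 164.84966642,  45.69953165]), [0.6, 0.6]) [515.97864753 165.60425913  45.        ] [514.95584303 164.55614151  45.        ]
-- (array([387.46493193, 191.37319415,  43.79059101]), [0.5, 0.5]) [387.46736167 190.58542662  45.        ] [389.17633171 191.24868286  45.        ]
225.27268449929315 130.91680306090717 224.29009729507152
centre [471.29456173 288.76808463  45.        ] yaw -10.028555735215352
well [463.11002986 242.4861936   45.        ]
[ 4.62647748e+02  2.42556623e+02  4.47564845e+01 -1.80245808e-01] -10.327324049263826 [-0.2 -0.7 -0.1  0.1  0.5  0.7 -0.1  0.3  0.6  0.7  0.6  0.2 -1.1 -0.6]
```

Add to h.py:
```python
def to(r,X):
    from scipy.spatial.transform import Rotation as Ro
    s=r.sense();R=Ro.from_euler("xyz",s["tcp_rot"],degrees=True)
    print("tool shift",np.round(R.inv().apply(np.array(X)-s["tool_pos"]),1),"joints",np.round(s["joint_pos"]),"rot",np.round(s["tcp_rot"],2))
```

Run:
```python
from h import *
from bench import r
to(r,(445,-46,200)); to(r,(445,-46,231))
```

```text
tool shift [ 420.  -445.8   31.2] joints [-81.   8.  85.   0.  87.  -5.] rot [-1.7992e+02 -1.0000e-02  1.4200e+01]
tool shift [ 4.200e+02 -4.458e+02  2.000e-01] joints [-81.   8.  85.   0.  87.  -5.] rot [-1.7992e+02 -1.0000e-02  1.4200e+01]
```

The rows are not in the units I measure in: shifts go in shares of 600 mm and turns go in shares of 120 degrees. I convert before sending: -295 mm / 600 = -0.4917, 278 mm / 600 = 0.4633.

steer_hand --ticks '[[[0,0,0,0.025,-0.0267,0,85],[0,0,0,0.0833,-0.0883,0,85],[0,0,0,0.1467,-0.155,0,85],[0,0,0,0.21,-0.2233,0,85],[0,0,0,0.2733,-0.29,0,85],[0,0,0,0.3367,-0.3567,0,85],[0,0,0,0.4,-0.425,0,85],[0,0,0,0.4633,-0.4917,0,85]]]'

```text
refused: ticks[0]: the value is too long (schema: maxItems 7). Nothing was moved.
```

The error is about the shape of the input: a list of rows, each a list of 7 numbers. Fixing that and sending the same move.

steer_hand --ticks '[[0,0,0,0.025,-0.0267,0,85],[0,0,0,0.0833,-0.0883,0,85],[0,0,0,0.1467,-0.155,0,85],[0,0,0,0.21,-0.2233,0,85],[0,0,0,0.2733,-0.29,0,85],[0,0,0,0.3367,-0.3567,0,85],[0,0,0,0.4,-0.425,0,85],[0,0,0,0.4633,-0.4917,0,85]]'

```text
time: 1.15
tool_pos: [344.8, -225.8, 231.2]
tcp_rot: [180.0, -0.0, 14.2]
ft_force: [0.7, -0.6, 0.6]
finger_gap: 84.9
grip_force: 0.0
```

steer_hand --ticks '[[0,0,0,0.0633,-0.0667,0,85],[0,0,0,0.1267,-0.1333,0.0083,85],[0,0,0,0.1833,-0.1967,0.025,85],[0,0,0,0.22,-0.2333,0.0367,85],[0,0,0,0.2367,-0.2517,0.0517,85],[0,0,0,0.2367,-0.2517,0.0517,85]]'

```text
time: 1.9
tool_pos: [444.3, -45.9, 199.2]
tcp_rot: [-180.0, 0.1, 14.3]
ft_force: [0.4, -0.1, 0.3]
finger_gap: 85.0
grip_force: 0.0
```

Run:
```python
from h import *
from bench import r
W=r.snapshot("wrist");pickle.dump(W,open("w1.pkl","wb"));cv2.imwrite("pics/w1.png",W["pixels"]);to(r,(450.3,-46,150))
```

```text
tool shift [ 6.   0.8 49.8] joints [-13. -16. 111.  -0.  85.  63.] rot [-1.7999e+02  8.0000e-02  1.4220e+01]
```

View pics/w1.png

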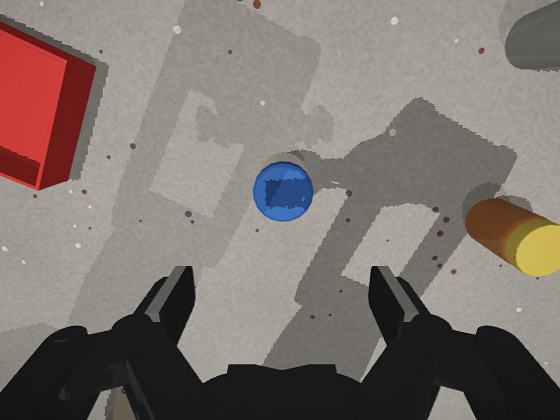

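The wrist view shows the blue lid at about (283,191), centred between the open fingers. Nothing stands near the finger paths, with the jar lid at (540,250) and the carrier at top left.

Run:
```python
from h import *
from bench import r
d=pickle.load(open("s0.pkl","rb"));S,T=d["scene"],d["top"];W=pickle.load(open("w1.pkl","rb"))
bl=((100,100,40),(130,255,255))
w,sw=blob(W,*bl,(230,140,340,240));t,_=blob(T,*bl,(270,235,320,285))
w=(sw[0]+229.5+sw[2]/2,sw[1]+139.5+sw[3]/2)
print(w,sw,onz(W,w,75),tri((W,w),(T,t)))
b,sb=blob(S,(0,0,150),(180,60,255),(240,165,285,195));print("scene base",sb)
to(r,(450.3,-46,80));to(r,(450.3,-46,29))
```

```text
(np.float64(283.0), np.float64(191.0)) [  23   21   61   61 2822] [452.95722835 -45.4396459   75.        ] (array([450.11954246, -46.15826547,  64.34822241]), [0.1, 0.1])
scene base [ 16   0  29  30 292]
tool shift [  6.1   0.8 119.8] joints [-13. -16. 111.  -0.  85.  63.] rot [-1.7999e+02  8.0000e-02  1.4220e+01]
tool shift [  6.1   0.8 170.8] joints [-13. -16. 111.  -0.  85.  63.] rot [-1.7999e+02  8.0000e-02  1.4220e+01]
```

Scaled: 170 mm / 600 = 0.2833, 165 mm / 600 = 0.275.

steer_hand --ticks '[[0,0,0,0.0067,0.0017,0.0333,85],[0,0,0,0.0117,0.0017,0.1,85],[0,0,0,0.0117,0.0017,0.1667,85],[0,0,0,0.0117,0.0017,0.2167,85],[0,0,0,0.0117,0.0017,0.2533,85],[0,0,0,0.0117,0.0017,0.275,85],[0,0,0,0.0117,0.0017,0.2833,85],[0,0,0,0.0117,0.0017,0.2833,85]]'

```text
time: 2.95
tool_pos: [452.3, -46.0, 30.8]
tcp_rot: [180.0, -0.0, 14.2]
ft_force: [0.2, -0.0, 0.3]
finger_gap: 85.0
grip_force: 0.0
```

Run:
```python
from h import *
from bench import r
W=r.snapshot("wrist");cv2.imwrite("pics/w2.png",W["pixels"]);to(r,(451.5,-46,29))
```

```text
tool shift [-1.1 -0.2  2.2] joints [-12.  -4. 119.  -0.  65.  64.] rot [ 1.7997e+02 -6.0000e-02  1.4180e+01]
```

View pics/w2.png

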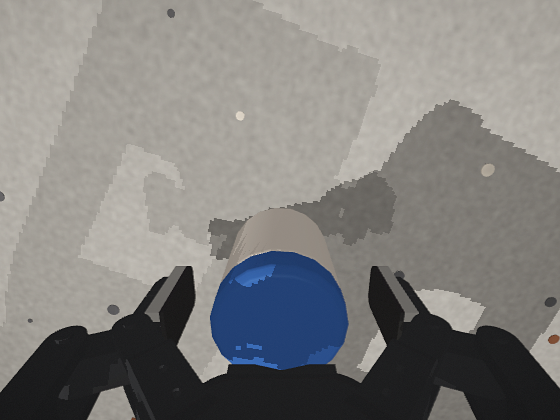

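The lid is centred at column 280 between the fingers (193 and 370). I'll close with a light grip.

steer_hand --ticks '[[0,0,0,0,0,0,75],[0,0,0,0,0,0,66],[0,0,0,0,0,0,60],[0,0,0,0,0,0,57],[0,0,0,0,0,0,54],[0,0,0,0,0,0,52]]' --squeeze 10

```text
time: 3.75
tool_pos: [452.1, -45.4, 30.5]
tcp_rot: [-180.0, -0.0, 14.2]
ft_force: [-1.3, 2.2, 4.8]
finger_gap: 55.6
grip_force: 21.2
```

steer_hand --ticks '[[0,0,0,0,0,0,55],[0,0,0,0,0,0,55]]'

```text
time: 4.0
tool_pos: [452.1, -45.4, 30.5]
tcp_rot: [-180.0, -0.0, 14.2]
ft_force: [-1.8, 3.1, 6.3]
finger_gap: 55.9
grip_force: 21.2
```

steer_hand --ticks '[[0,0,0,0,0,0,55.5],[0,0,0,0,0,0,55.5]]'

```text
time: 4.25
tool_pos: [452.1, -45.4, 30.5]
tcp_rot: [-180.0, -0.0, 14.2]
ft_force: [-2.6, 1.7, 5.2]
finger_gap: 55.8
grip_force: 20.2
```

steer_hand --ticks '[[0,0,0,0,0,0,55.8],[0,0,0,0,0,0,55.8]]' --only "gap|grip"

```text
finger_gap: 55.6
grip_force: 6.8
```

steer_hand --ticks '[[0,0,0,0,0,0,56],[0,0,0,0,0,0,56]]' --only "gap|grip"

```text
finger_gap: 55.9
grip_force: 1.0
```

The opening sets the grip force near contact, so 55.7 should give about 10 N.

steer_hand --ticks '[[0,0,0,0,0,0,55.7],[0,0,0,0,0,0,55.7],[0,0,0,0,0,0,55.7]]' --only "force|grip"

```text
ft_force: [-0.6, 1.5, 0.6]
grip_force: 6.8
```

steer_hand --ticks '[[0,0,0,0,0,-0.0033,55.7],[0,0,0,0,0,-0.01,55.7],[0,0,0,0,0,-0.0167,55.7],[0,0,0,0,0,-0.0167,55.7]]'

```text
time: 5.62
tool_pos: [452.4, -45.7, 40.8]
tcp_rot: [180.0, -0.0, 14.2]
ft_force: [0.0, -0.1, -1.9]
finger_gap: 55.6
grip_force: 6.9
```

Lifted; the weight reads about 1.9 N. I'll raise it and firm the grip slightly.

Scaled: -70 mm / 600 = -0.1167, -68 mm / 600 = -0.1133.

steer_hand --ticks '[[0,0,0,0,0,-0.0083,55.6],[0,0,0,0,0,-0.0283,55.6],[0,0,0,0,0,-0.0533,55.6],[0,0,0,0,0,-0.0783,55.6],[0,0,0,0,0,-0.1,55.6],[0,0,0,0,0,-0.1133,55.6],[0,0,0,0,0,-0.1167,55.6],[0,0,0,0,0,-0.1167,55.6]]'

```text
time: 6.62
tool_pos: [451.8, -45.5, 110.0]
tcp_rot: [-180.0, 0.0, 14.2]
ft_force: [0.2, 0.1, -1.6]
finger_gap: 56.1
grip_force: 9.5
```

Run:
```python
from h import *
from bench import r
to(r,(462.7,242.5,110))
```

```text
tool shift [  81.2 -276.5    0. ] joints [-12. -10. 116.   0.  75.  64.] rot [-1.7999e+02  2.0000e-02  1.4200e+01]
```

Scaled: -150 mm / 600 = -0.25, -126 mm / 600 = -0.21.

steer_hand --ticks '[[0,0,0,0.0017,-0.0067,0,55.6],[0,0,0,0.0067,-0.0233,0,55.6],[0,0,0,0.015,-0.0517,0,55.6],[0,0,0,0.0267,-0.09,0,55.6],[0,0,0,0.0383,-0.13,0,55.6],[0,0,0,0.05,-0.17,0,55.6],[0,0,0,0.0617,-0.21,0,55.6],[0,0,0,0.0733,-0.25,0,55.6]]' --only "pos|grip"

```text
tool_pos: [457.4, 112.2, 110.0]
grip_force: 9.5
```

steer_hand --ticks '[[0,0,0,0.0117,-0.04,0,55.6],[0,0,0,0.0233,-0.08,0,55.6],[0,0,0,0.035,-0.12,0,55.6],[0,0,0,0.0467,-0.1583,0,55.6],[0,0,0,0.055,-0.1867,0,55.6],[0,0,0,0.06,-0.2033,0,55.6],[0,0,0,0.0617,-0.2108,0,55.6],[0,0,0,0.0617,-0.2108,0,55.6]]'

```text
time: 8.62
tool_pos: [462.7, 242.2, 110.2]
tcp_rot: [180.0, 0.0, 14.2]
ft_force: [1.1, -0.1, -1.7]
finger_gap: 55.7
grip_force: 9.5
```

Run:
```python
from h import *
from bench import r
to(r,(462.7,242.5,60));W=r.snapshot("wrist");S=r.snapshot("scene");T=r.snapshot("top")
pickle.dump([W,S,T],open("s2.pkl","wb"))
A=np.hstack([cv2.resize(W["pixels"],(400,300)),cv2.resize(S["pixels"][90:240,320:520],(400,300))])
B=np.hstack([cv2.resize(T["pixels"][180:330,60:260],(400,300)),np.zeros((300,400,3),np.uint8)])
cv2.imwrite("pics/m.png",np.vstack([A,B]))
```

```text
tool shift [ 0.1 -0.3 50.2] joints [ 22.   1. 105.  -0.  74.  98.] rot [1.7999e+02 1.0000e-02 1.4200e+01]
```

View pics/m.png

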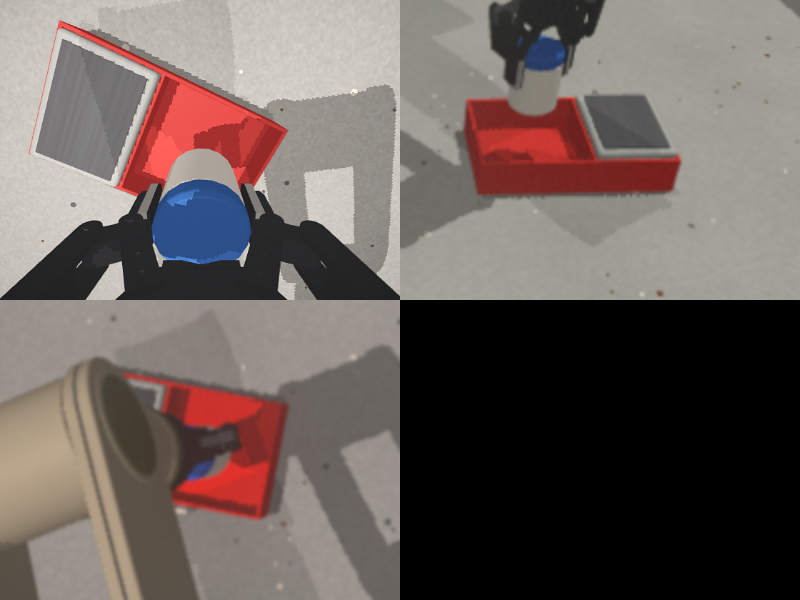

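The composite shows the container held upright over the well: its lid is at (201,220) in the wrist part and its bottom at (533,112) in the scene part. I'll check that alignment numerically before going down.

Run:
```python
from h import *
W,S,T=pickle.load(open("s2.pkl","rb"))
print("rim +x-y from wrist",onz(W,(287*1.4,130*1.4),45),"++",onz(W,(60*1.4,22*1.4),45),"fit 516,166 / 555,387")
for p in((462.7,242.2,79),(462.7,242.2,139),(490,237,79)): print(p,proj(S,p),(proj(S,p)-[320,90])*2+[400,0])
```

```text
rim +x-y from wrist [513.42884228 168.86815461  45.        ] ++ [553.68869135 386.3771476   45.        ] fit 516,166 / 555,387
(462.7, 242.2, 79) [385.68258099 141.76029344] [531.36516198 103.52058688]
(462.7, 242.2, 139) [389.34643474 118.98445095] [538.69286947  57.96890189]
(490, 237, 79) [387.89789918 148.64143122] [535.79579837 117.28286244]
```

Scaled: 70 mm / 600 = 0.1167, 69 mm / 600 = 0.115.

steer_hand --ticks '[[0,0,0,0,0,0.0067,55.6],[0,0,0,0,0,0.0233,55.6],[0,0,0,0,0,0.0467,55.6],[0,0,0,0,0,0.07,55.6],[0,0,0,0,0,0.0917,55.6],[0,0,0,0,0,0.1067,55.6],[0,0,0,0,0,0.115,55.6],[0,0,0,0,0,0.1167,55.6]]'

```text
time: 9.78
tool_pos: [462.7, 242.4, 40.1]
tcp_rot: [180.0, 0.0, 14.2]
ft_force: [0.1, -0.2, -2.0]
finger_gap: 55.9
grip_force: 9.5
```

steer_hand --ticks '[[0,0,0,0,0,0.0012,55.6],[0,0,0,0,0,0.0023,55.6],[0,0,0,0,0,0.0033,55.6],[0,0,0,0,0,0.0033,55.6]]'

```text
time: 10.28
tool_pos: [462.7, 242.4, 38.4]
tcp_rot: [-180.0, -0.0, 14.2]
ft_force: [-0.1, 0.1, -2.5]
finger_gap: 55.9
grip_force: 9.5
```

Scaled: 1.5 mm / 600 = 0.0025, 1.2 mm / 600 = 0.002.

steer_hand --ticks '[[0,0,0,0,0,0.0007,55.6],[0,0,0,0,0,0.0013,55.6],[0,0,0,0,0,0.002,55.6],[0,0,0,0,0,0.0025,55.6],[0,0,0,0,0,0.0025,55.6]]' --only "pos|ft|grip"

```text
tool_pos: [462.7, 242.4, 36.7]
ft_force: [0.1, 0.7, -2.4]
grip_force: 9.5
```

steer_hand --ticks '[[0,0,0,0,0,0.0005,55.6],[0,0,0,0,0,0.001,55.6],[0,0,0,0,0,0.001,55.6]]' --only "pos|ft|grip"

```text
tool_pos: [462.7, 242.4, 36.2]
ft_force: [0.7, -0.4, -1.9]
grip_force: 9.5
```

Scaled: 0.5 mm / 600 = 0.0008, 0.25 mm / 600 = 0.0004.

steer_hand --ticks '[[0,0,0,0,0,0.0004,55.6],[0,0,0,0,0,0.0008,55.6],[0,0,0,0,0,0.0008,55.6]]' --only "pos|ft|grip"

```text
tool_pos: [462.7, 242.3, 35.7]
ft_force: [0.0, 0.6, -2.1]
grip_force: 9.5
```

steer_hand --ticks '[[0,0,0,0,0,0.0004,55.6],[0,0,0,0,0,0.0007,55.6],[0,0,0,0,0,0.0007,55.6]]' --only "pos|ft|grip"

```text
tool_pos: [462.7, 242.4, 35.3]
ft_force: [0.7, 0.5, -1.8]
grip_force: 9.5
```

Scaled: 0.4 mm / 600 = 0.0007, 0.2 mm / 600 = 0.0003.

steer_hand --ticks '[[0,0,0,0,0,0.0003,55.6],[0,0,0,0,0,0.0007,55.6],[0,0,0,0,0,0.0007,55.6]]' --only "pos|ft|grip"

```text
tool_pos: [462.8, 242.4, 35.2]
ft_force: [-2.6, -1.0, 3.8]
grip_force: 9.8
```

steer_hand --ticks '[[0,0,0,0,0,0.0003,55.6],[0,0,0,0,0,0.0007,55.6],[0,0,0,0,0,0.0007,55.6]]' --only "pos|ft|grip"

```text
tool_pos: [462.8, 242.4, 35.2]
ft_force: [-4.7, -1.6, 8.1]
grip_force: 10.3
```

It's touching the floor with about 10 N. I'll ease up slightly and then release gently.

Scaled: -0.5 mm / 600 = -0.0008.

steer_hand --ticks '[[0,0,0,0,0,-0.0008,55.6],[0,0,0,0,0,-0.0008,55.8],[0,0,0,0,0,-0.0008,56],[0,0,0,0,0,-0.0008,56.5],[0,0,0,0,0,-0.0008,58],[0,0,0,0,0,-0.0008,62],[0,0,0,0,0,-0.0008,68],[0,0,0,0,0,-0.0008,70]]'

```text
time: 13.78
tool_pos: [462.7, 242.4, 35.0]
tcp_rot: [180.0, -0.0, 14.2]
ft_force: [-0.3, -1.3, -0.5]
finger_gap: 70.2
grip_force: 0.0
```

Run:
```python
from bench import r
import cv2
cv2.imwrite("pics/w3.png",r.snapshot("wrist")["pixels"])
```

```text
(no output)
```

View pics/w3.png

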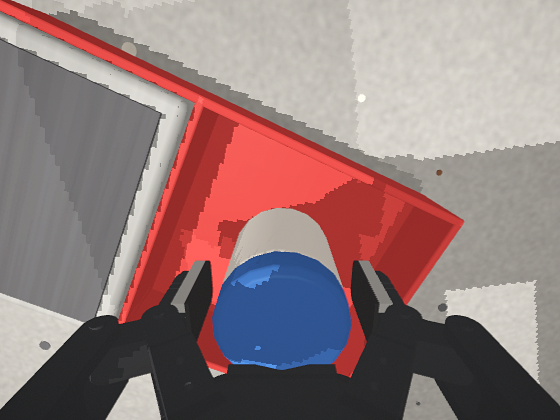

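The container stands free in the well, lid at (282,312), with both fingers (210 and 352) clear of it. I'll back straight up.

Scaled: -160 mm / 600 = -0.2667, -155 mm / 600 = -0.2583.

steer_hand --ticks '[[0,0,0,0,0,-0.0083,70],[0,0,0,0,0,-0.0333,70],[0,0,0,0,0,-0.075,70],[0,0,0,0,0,-0.125,70],[0,0,0,0,0,-0.175,70],[0,0,0,0,0,-0.225,70],[0,0,0,0,0,-0.2583,70],[0,0,0,0,0,-0.2667,70]]' --only "time|pos|ft"

```text
time: 14.82
tool_pos: [463.8, 242.9, 197.9]
ft_force: [0.1, -0.5, -0.5]
```

Run:
```python
from bench import r
from h import *
S=r.snapshot("scene");W=r.snapshot("wrist")
cv2.imwrite("pics/f.png",np.hstack([cv2.resize(W["pixels"],(400,300)),cv2.resize(S["pixels"][90:240,320:520],(400,300))]))
bl=((100,100,40),(130,255,255))
w,sw=blob(W,*bl,(150,80,450,350));s,_=blob(S,*bl,(340,90,450,200))
print(w,s,tri((W,w),(S,s)),onz(W,w,80))
```

```text
[281.56610995 202.63117606] [385.02114804 144.55589124] (array([461.37572154, 241.95111897,  70.6327637 ]), [0.3, 0.3]) [463.97462455 242.39145387  80.        ]
```

View pics/f.png

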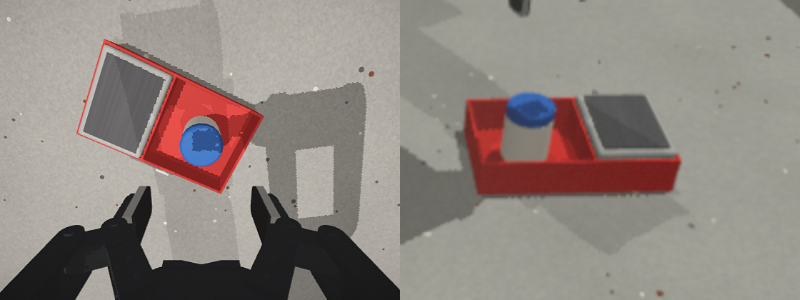

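The container stands upright in the middle of the well, lid at (202,145) in the wrist part and (530,108) in the scene part, and the gripper is clear.

steer_hand --ticks '[[0,0,0,0,0,0,70],[0,0,0,0,0,0,70]]' --quiet true

```text
ok
```

```bash
python3 -c "
from bench import r
print(r.hand_in())"
```

```text
the job is handed in; nothing more can be done
None
```

The glass container stands upright at the centre of the carrier's empty well, set down with about 10 N and released, with the tumbler and jar never approached; the job is handed in, but no verdict was returned. While closing, the grip briefly reached about 21 N per finger (limit 25 N); I eased it to 7–10 N before lifting.

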